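Put the cake set away in its fitted tray

ROBOT

A 7-joint arm with a two-finger parallel gripper is mounted at the origin on the work surface. World frame = base frame: x ahead of the robot, y to its left, z up, the work surface at z = 0. Lengths are in m, angles in rad, forces in N, time in s.
With the tool pointing down it reaches from about 0.4 to 0.875 m from the base axis. Payload 19.3 kg.
Tool frame: the origin (TCP) lies at the centre of the arm's flange, where the gripper is bolted on; the fingertips stand 173 mm ahead of it and the grasp point (between the pads) lies 155 mm ahead of it; z points along the fingers, y is the line along which they close (so a half turn about z gives the same grasp; the last joint's range is limited). The gripper opens to 85 mm and grips with 20 to 120 N. Pads are 22 mm wide; open, the fingers measure 114 mm over their backs; the gripper's body (76 mm by 85 mm) begins 54 mm behind the grasp point. The pads swing forward as they close: fully open they stand 13 mm farther back than shut.
Start: joints at [-1.25, 0.521, -0.036, 1.599, 0.021, 1.021, -0.113], TCP at [0.238, 0.578, 0.405] pointing down, gripper open.
Joint ranges: [-2.91, 2.91], [-0.3, 2.13], [-1.5, 1.42], [0.17, 2.43], [-1.26, 4.41], [0.16, 1.93], [-2.52, 2.52]. Speed limits (rad/s): [1.89, 1.89, 2.39, 2.39, 3.01, 3.01, 3.01].

INTERFACE

Orientations are given as [roll, pitch, yaw] about the fixed x, y, z axes, in that order (R = Rz(yaw) Ry(pitch) Rx(roll)).
In Python, from workcell import bot, imaging, job gives the robot as it stands.
- The arm moves only by the tool carry_out, never from a script. Its argument "targets" is a list of rows, each a list of 3 entries, a list of its own where there are three numbers: the shift along the tool's x, y, z in units of 0.25 m (1.0 is 0.25 m), then the turn, a rotation vector about the tool's x, y, z in units of 180 degrees (1.0 is 180 degrees), then the opening, from 0 (shut) to 1 (fully open). In form: [[[tx, ty, tz], [wx, wy, wz], jaw], ...]. A call has 1 to 8 rows; each row shifts and turns the commanded pose from where the row before left it, along the tool's axes as they then stand; what a row does not reach is not made up. A row lasts 1/8 s, in which the tool goes at most 62.5 mm and 10.7 degrees, less where a joint would pass 70% of its speed; a pose out of reach is approached as far as the arm can. A call with a number of a shift or a turn outside -1 to 1 is refused whole. A call with a gripper value outside its range is refused whole. The fingers move at their own pace and stop on an object; "force" is the grip in N (left out, the last holds). Time passes only in rows, so rows that do not move let the fingers close. It gives the time, the measured TCP pose, the force and the opening at its end, in the units of the state.
- bot.observe(): the state, without advancing time (a new reading comes with each control period).
- imaging.grab_frame(name): name is "side" or "top"; returns a dict with "pixels" (400x640x3 uint8, red, green, blue), "mtx" (3x3 intrinsics, pixels), "k1" (the pictures are not rectified: a ray, as slopes to the right and down, at radius r is drawn at 1 + k1 r^2 times it, then the intrinsics apply), "cam_to_world" (4x4, takes a point from camera to world coordinates). Camera axes: x right, y down, z forward; pixel columns grow to the right and rows downward; lengths in m; the calibration is good to about 2 mm. A picture is of the moment at which its call begins. There is no depth.
- job.job_done(): hands the job in, once; it reports no verdict.
The state is a dict: "clock": time; "qpos": joint angles; "qd": joint speeds; "joint_efforts": joint torques, N m; "position": TCP position; "tool_rot": TCP orientation; "force": force on the tool from outside, world axes, zero at the start; "moment": the same for the moment, N m; "grip_width": finger opening in m.
Only numpy, scipy, OpenCV 4.12 (cv2) and the standard library are available. Lean on these libraries where they do the work, as an engineer would, in place of code of your own. Each camera call takes 0.05 s, during which the arm holds its last target. There are 200 camera calls.

TASK

Put the stainless cake set away in its wooden fitted tray: the pastry ring left in the lifter's bed belongs over the short upright post of the tray, and the cake lifter and the cake knife each lie flat in the bed cut to their shape, head to tail, the lifter's blade away from the post's end and the knife's blade towards it. Lay them down without dropping them, and leave the tureen, candy box and wooden press where they stand.

Things in the scene. Friction and masses are not known exactly. Their poses are not given: they have to be found in the camera images.
- tray: fixed wooden fitted tray, 274 x 178 mm, walls 16 mm high, floor 6 mm thick. Origin under its centre, on the table; x along its length (away from the robot at yaw 0), y across, z up. Across its middle (x -50 to 50 mm) it has no side or inner walls, so fingers have room. The post's corner is x -131 to -50, y 20 to 85 mm
- lifter_bed (a point): where the lifter's origin belongs when it lies in its bed: on the tray floor at x -2.5, y 3, z 6 mm of the tray. The lifter's x must point along the tray's +x. Blade bay: tray x 50 to 131, y -41 to 47 mm; handle channel: x -131 to -50, y -10 to 16 mm
- lifter_bed_tip (a point): where the lifter's tip belongs: on the tray floor at x 122.5, y 3 mm of the tray
- knife_bed (a point): where the knife's origin belongs: on the tray floor at x 0, y -65, z 6 mm of the tray. The knife's x must point along the tray's -x (end for end with the lifter). Blade bay: tray x -131 to -50, y -85 to -45 mm; handle channel: x 50 to 131, y -77 to -53 mm
- knife_bed_tip (a point): where the knife's tip belongs: on the tray floor at x -124, y -65 mm of the tray
- post_foot (a point): foot of the post on the tray floor, on its axis, at x -80, y 52.5, z 6 mm of the tray. The post is an upright round wooden stub, 36 mm in diameter, standing 42 mm above the tray floor, its top 5 mm tapered to 28 mm
- post_top (a point): centre of the post's top face, 48 mm above the table
- lifter: loose stainless cake lifter, 245 mm long, lying flat. Origin on its underside near the neck (its balance point); x runs to the blade's tip, z up. Straight handle x -120 to 20 mm, 18 mm wide and 18 mm high; blade x 20 to 125 mm, 80 mm wide, 3 mm thick, with a half-round end. Clearance in its bed about 4 mm each side
- lifter_grip (a point): good point to grip the lifter, across its handle: x -15 mm, 9 mm above its underside
- lifter_tip (a point): end of the lifter's blade, at its underside, x 125 mm
- knife: loose stainless cake knife, 248 mm long, lying flat. Origin on its underside near the neck (its balance point); x runs to the blade's tip, z up. Straight handle x -124 to 20 mm, 18 mm wide and 18 mm high; blade x 18 to 124 mm, 34 mm wide, 3 mm thick, rounded end. Clearance in its bed about 3 mm each side
- knife_grip (a point): good point to grip the knife, across its handle: x -15 mm, 9 mm above its underside
- knife_tip (a point): end of the knife's blade, at its underside, x 124 mm
- ring: loose stainless pastry ring, outer diameter 50 mm, inner 42 mm, 35 mm high, open at both ends, standing upright in the lifter's blade bay at the start. Origin at the centre of its lower edge
- tureen: bystander: white ceramic tureen with cover, 218 mm across, 165 mm high. Origin under its centre
- candy_box: bystander: clear acrylic candy box with a shut hinged lid, 90 x 144 mm, 60 mm high. Origin under its centre
- press: bystander: wooden press, 150 x 150 mm, 164 mm high. Origin under its centre

How it is judged:
At the end, for the whole second after the job is handed in: Lifter and knife lie flat and at rest in their own beds, right way round: underside within 3 mm of the tray floor, tilt under 2 degrees, origin and tip within 15 mm of their places. The ring is over the post, within 3 mm of the tray floor and 6 mm of the axis, upright within 4.5 degrees (horizontal distance between lifter and lifter_bed below 0.015 m and horizontal distance between lifter_tip and lifter_bed_tip below 0.015 m and z of each of lifter, knife, ring in the frame of tray below 0.009 m and angle between each of lifter, knife's own z axis and vertical below 0.04 rad and linear speed of each of lifter, knife, ring below 0.02 m/s and horizontal distance between knife and knife_bed below 0.015 m and horizontal distance between knife_tip and knife_bed_tip below 0.015 m and horizontal distance between ring and post_foot below 0.006 m and angle between ring's own z axis and vertical below 0.08 rad); the robot touches nothing.
It fails at once if the tureen is shoved more than 20 mm (distance of tureen from where it was at the start of the episode above 0.02 m).
It fails at once if the candy box is shoved more than 20 mm (distance of candy_box from where it was at the start of the episode above 0.02 m).
It fails at once if the press is shoved more than 20 mm (distance of press from where it was at the start of the episode above 0.02 m).
It fails at once if the lifter is dropped: it moves faster than 0.4 m/s while it is over the tray and less than 50 mm above the table (horizontal distance between lifter and tray below 0.12 m and height (world z) of lifter below 0.05 m and linear speed of lifter above 0.4 m/s).
It fails at once if the knife is dropped: it moves faster than 0.4 m/s while it is over the tray and less than 50 mm above the table (horizontal distance between knife and tray below 0.12 m and height (world z) of knife below 0.05 m and linear speed of knife above 0.4 m/s).
It also fails if it takes over 72 s, if anything falls off the work surface, if the arm or the gripper's body presses on something with over 40 N, if the wrist force passes 120 N, or if a joint passes its speed limit or range.

## Working session

There is one attempt and no reset: what is moved stays moved. The work goes in short steps, Python scripts to look and compute and a tool call to move; the robot and the scene stay as the last step left them, time stands still between calls to the robot, and variables do not carry over. Pictures are saved under pics/ and viewed, on a budget of 10 in all, crops included, one or two more only if the job needs it, and the job is handed in when it is done.

Besides the shell and the picture viewer there is one more tool, called after "Request:" as a command line: name --argument value ..., lists and objects as JSON in quotes. carry_out: Moves the arm, as the interface text tells. Its arguments: {"type":"object","properties":{"targets":{"type":"array"},"force":{"type":"number"}},"required":["targets"]}

```bash
ls; mkdir -p pics
python3 - <<'E'
from workcell import bot, imaging, job
import cv2
print(bot.observe())
for n in ("top","side"):
    f=imaging.grab_frame(n)
    cv2.imwrite(f"pics/{n}0.png",f["pixels"][:,:,::-1])
    print(n,f["mtx"],f["k1"],f["cam_to_world"])
E
```

```text
pics
{'clock': 0.0, 'qpos': array([-1.2501625 ,  0.5220104 , -0.03634698,  1.59999817,  0.02122208,
        1.02111033, -0.11277254]), 'qd': array([ 1.18545424e-03, -5.16580403e-04,  3.12759034e-04, -7.87478755e-04,
        5.45028268e-04,  4.43796213e-05, -1.30760441e-03]), 'joint_efforts': array([ 1.41089269e-03, -9.27084875e+01,  1.98067345e+00, -3.69933164e+01,
        1.79343391e-02,  8.16857500e-03,  1.54408531e-05]), 'position': array([0.2380609 , 0.57773326, 0.40413118]), 'tool_rot': array([-3.14045578e+00,  9.08477349e-05,  2.75080471e+00]), 'force': array([ 0.34038019, -0.23401875, -0.17924453]), 'moment': array([-0.00754705,  0.03013263, -0.02568464]), 'grip_width': 0.08532208768538348}
top [[365.22189273   0.         325.84912822]
 [  0.         365.22189273 198.14289803]
 [  0.           0.           1.        ]] -0.06303522558376232 [[-0.01402346 -0.99810052  0.05998918  0.51043829]
 [-0.99989826  0.01415466  0.00176263 -0.01105282]
 [-0.00260841 -0.05995836 -0.99819747  1.18784972]
 [ 0.          0.          0.          1.        ]]
side [[375.19212384   0.         320.53119456]
 [  0.         375.19212384 205.83219136]
 [  0.           0.           1.        ]] -0.06734350050076673 [[ 0.99991034  0.01052053  0.00828452  0.56733709]
 [ 0.00175771 -0.71643394  0.69765272 -0.78914189]
 [ 0.01327499 -0.6975756  -0.7163882   0.86234304]
 [ 0.          0.          0.          1.        ]]
```

View pics/top0.png

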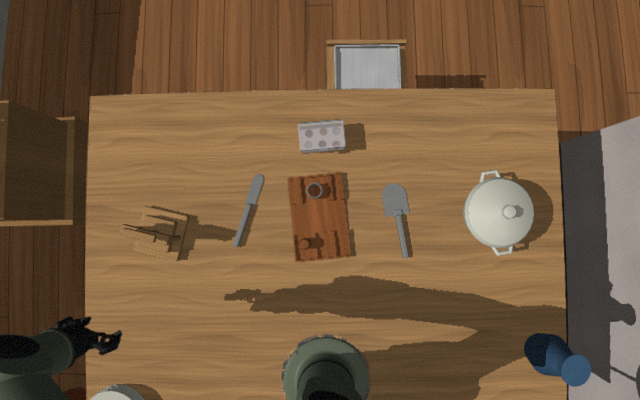

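View pics/side0.png

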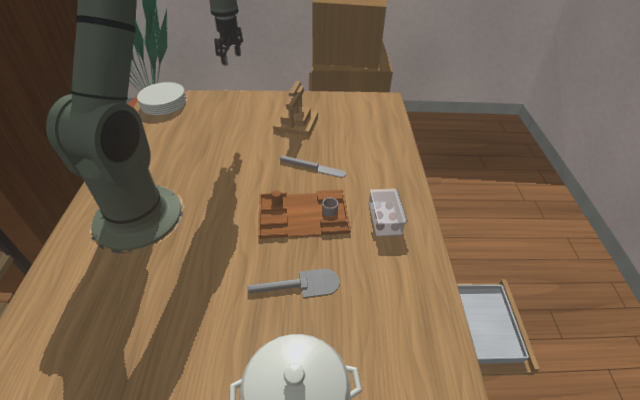

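The top view has the tray near (320,217), with the post at (306,242) and the ring at (316,190). The knife is on the left at (250,210) and the lifter on the right at (397,220), both with blades pointing away from the robot. The side view agrees. I'll zoom in next to see how to segment them.

Run:
```python
import cv2,numpy as np
t=cv2.imread('pics/top0.png');s=cv2.imread('pics/side0.png')
a=cv2.resize(t[165:270,225:425],None,fx=3,fy=3,interpolation=cv2.INTER_CUBIC)
b=cv2.resize(s[145:305,235:365],None,fx=1.7,fy=1.7,interpolation=cv2.INTER_CUBIC)
b=cv2.resize(s[150:305,240:390],None,fx=1.8,fy=1.8,interpolation=cv2.INTER_CUBIC)
c=np.zeros((a.shape[0]+b.shape[0],600,3),np.uint8);c[:a.shape[0],:a.shape[1]]=a;c[a.shape[0]:,:b.shape[1]]=b
hsv=cv2.cvtColor(t,cv2.COLOR_BGR2HSV)
m=cv2.resize(hsv[165:270,225:425,1],None,fx=1.6,fy=1.6);c[a.shape[0]:a.shape[0]+m.shape[0],275:275+m.shape[1]]=m[...,None]
cv2.imwrite('pics/crop0.png',c);print(c.shape)
for n,p in [('knife h',(242,228)),('knife b',(257,187)),('table',(275,215)),('tray',(320,215)),('traywall',(294,185)),('lift b',(396,200)),('lift h',(403,235)),('shadow',(260,200))]:
  print(n,t[p[1],p[0]],hsv[p[1],p[0]])
```

```text
(594, 600, 3)
knife h [109 109 110] [  0   2 110]
knife b [118 122 122] [ 30   8 122]
table [ 74 112 145] [ 16 125 145]
tray [ 38  73 122] [ 13 176 122]
traywall [ 46  80 132] [ 12 166 132]
lift b [118 121 122] [ 23   8 122]
lift h [114 115 116] [ 15   4 116]
shadow [ 73 113 149] [ 16 130 149]
```

View pics/crop0.png

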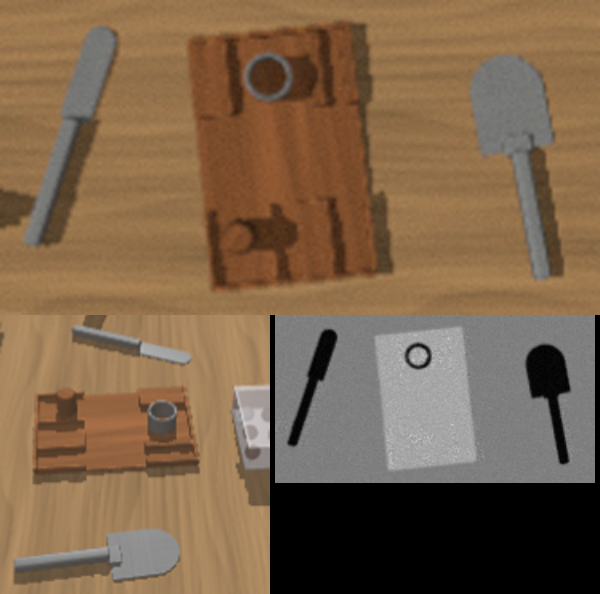

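The crop shows saturation separates the steel (near 0) from the table (about 125) and the tray (about 170), so I'll fit silhouette models in both cameras.

```bash
cat > fit.py <<'E'
import numpy as np,cv2
from scipy.optimize import minimize
def proj(P,f):
    T=np.linalg.inv(f["cam_to_world"]);c=P@T[:3,:3].T+T[:3,3];s=c[:,:2]/c[:,2:]
    s=s*(1+f["k1"]*(s**2).sum(1,keepdims=True));return s@f["mtx"][:2,:2].T+f["mtx"][:2,2]
def box(x0,x1,y0,y1,z0,z1):return np.array([[x,y,z] for x in(x0,x1) for y in(y0,y1) for z in(z0,z1)])/1e3
def prism(xy,z0,z1):return np.array([[x,y,z] for x,y in xy for z in(z0,z1)])/1e3
a=np.linspace(0,2*np.pi,48,endpoint=False);circ=lambda r,x=0,y=0:np.c_[x+r*np.cos(a),y+r*np.sin(a)]
h=np.linspace(-np.pi/2,np.pi/2,24)
MODEL={'lifter':[box(-120,20,-9,9,0,18),prism(np.r_[[[20,-40],[20,40]],np.c_[85+40*np.cos(h),40*np.sin(h)]],0,3)],
 'knife':[box(-124,20,-9,9,0,18),prism(np.r_[[[18,-17],[18,17]],np.c_[107+17*np.cos(h),17*np.sin(h)]],0,3)],
 'tray':[box(-137,137,-89,89,0,6),box(-137,-50,-89,89,0,16),box(50,137,-89,89,0,16),prism(circ(16,-80,52.5),6,48)],
 'ring':[prism(circ(25),0,35)]}
HOLE=[np.c_[circ(21),z*np.ones(48)]/1e3 for z in(0,35)]
S=8
def place(P,p,z):
    c,s=np.cos(p[2]),np.sin(p[2]);return P@np.array([[c,s,0],[-s,c,0],[0,0,1]])+[p[0],p[1],z]
def render(name,p,z,f,roi):
    x0,y0,x1,y1=roi
    def fill(parts):
        m=np.zeros(((y1-y0)*S,(x1-x0)*S),np.uint8)
        for P in parts:
            q=(proj(place(P,p,z),f)-[x0,y0]+.5)*S-.5
            cv2.fillConvexPoly(m,np.round(cv2.convexHull(q.astype(np.float32))*16).astype(np.int32),255,shift=4)
        return m
    m=fill(MODEL[name])
    if name=='ring':m&=~(fill(HOLE[:1])&fill(HOLE[1:]))
    return cv2.resize(m,(x1-x0,y1-y0),interpolation=cv2.INTER_AREA)/255.
def fit(name,p0,z,frames):
    D=[]
    for f in frames:
        q=np.vstack([proj(place(P,p0,z),f) for P in MODEL[name]]);lo=np.floor(q.min(0)).astype(int)-8;hi=np.ceil(q.max(0)).astype(int)+8
        sat=cv2.cvtColor(f["pixels"],cv2.COLOR_RGB2HSV)[lo[1]:hi[1],lo[0]:hi[0],1].astype(float)
        obs=np.clip((sat-128)/38,0,1) if name=='tray' else np.clip((110-sat)/100,0,1)
        if name=='tray': obs[sat<95]=np.nan
        D.append((f,(*lo,*hi),obs))
    def cost(v):
        p=[v[0],v[1],v[2] if len(v)>2 else 0]
        return sum(np.nansum((render(name,p,z,f,r)-o)**2) for f,r,o in D)
    n=2 if name=='ring' else 3;p=np.array(p0[:n],float);best=None
    for st in(.012,.004,.0015):
        sim=np.vstack([p]+[p+np.eye(n)[i]*st*(4 if i==2 else 1) for i in range(n)])
        r=minimize(cost,p,method='Nelder-Mead',options=dict(initial_simplex=sim,xatol=1e-5,fatol=1e-3));p=r.x
    return p,r.fun
def ray(f,u,v,z):
    x=np.linalg.inv(f["mtx"])@[u,v,1];d=x[:2].copy()
    for _ in range(20):d=x[:2]/(1+f["k1"]*(d@d))
    C=f["cam_to_world"];w=C[:3,:3]@[*d,1];o=C[:3,3];return (o+w*(z-o[2])/w[2])[:2]
E
python3 - <<'E'
from fit import *
from workcell import imaging
t=imaging.grab_frame('top');s=imaging.grab_frame('side')
import pickle;pickle.dump((t,s),open('f0.pkl','wb'))
def g(tail,tip,z):
    a,b=ray(t,*tail,z),ray(t,*tip,z);return a,b
a,b=g((237,245),(261,175),.01);k=np.array([*(a+b)/2,np.arctan2(*(b-a)[::-1])])
a,b=g((405,256),(393,184),.01);l=np.array([*(a+b)/2,np.arctan2(*(b-a)[::-1])])
a,b=g((324,260),(316,174),.01);y=np.array([*(a+b)/2,np.arctan2(*(b-a)[::-1])])
y[:2]=ray(t,320,217,.01);r=np.array([*ray(t,316,190,.03),0])
for n,p,z in(('knife',k,0),('lifter',l,0),('tray',y,0),('ring',r,.006)):
    for fs in([t],[s],[t,s]):
        q,c=fit(n,p,z,fs);print(n,np.round(p,3),np.round(q,4),round(c,2))
E
```

```text
knife [ 0.547  0.24  -0.336] [ 0.5481  0.2465 -0.331 ] 21.21
knife [ 0.547  0.24  -0.336] [ 0.5481  0.2441 -0.3354] 21.28
knife [ 0.547  0.24  -0.336] [ 0.5481  0.2459 -0.333 ] 54.2
lifter [ 0.508 -0.244  0.142] [ 0.5048 -0.2433  0.1613] 18.56
lifter [ 0.508 -0.244  0.142] [ 0.5046 -0.2455  0.1588] 44.43
lifter [ 0.508 -0.244  0.142] [ 0.5048 -0.2444  0.1558] 83.75
tray [0.521 0.011 0.08 ] [0.5221 0.0155 0.0921] 135.21
tray [0.521 0.011 0.08 ] [0.5199 0.0206 0.1124] 1720.13
tray [0.521 0.011 0.08 ] [0.5219 0.0158 0.0918] 1868.66
ring [0.606 0.022 0.   ] [0.6062 0.0286] 8.31
ring [0.606 0.022 0.   ] [0.6049 0.0262] 15.22
ring [0.606 0.022 0.   ] [0.6058 0.0278] 27.54
```

```bash
cat > plan.py <<'E'
import numpy as np
from workcell import bot
def plan(x,y,z,yaw=None,show=True):
    """total turn (about tool z) and, after it, total shift in tool axes, in move units"""
    s=bot.observe();p=s["position"];w=s["tool_rot"][2]
    yaw=w if yaw is None else yaw
    dy=(yaw-w+np.pi)%(2*np.pi)-np.pi
    d=np.array([x,y,z])-p;c,n=np.cos(yaw),np.sin(yaw)
    t=np.array([c*d[0]+n*d[1],n*d[0]-c*d[1],-d[2]])/.25
    print("t",round(s["clock"],2),"pos",p.round(4),"rot",s["tool_rot"].round(4),"grip",round(s["grip_width"],4),"F",s["force"].round(1))
    print("turn wz total",round(-dy/np.pi,4),"shift total",t.round(4))
E
python3 - <<'E'
from fit import *
import pickle,cv2
from plan import plan
t,s=pickle.load(open('f0.pkl','rb'))
plan(.606,.0275,.26,1.662)
y=np.array([.522,.0155,.092])
for f in(t,s):
    P=np.vstack([proj(place(m,y,0),f) for m in MODEL['tray']]);print(P.min(0),P.max(0))
    sat=cv2.medianBlur(cv2.cvtColor(f["pixels"],cv2.COLOR_RGB2HSV),3)[...,1]
    for pt in([0,0,.006],[.16,0,0],[-.16,0,0],[0,.12,0],[0,-.12,0]):
        u=proj(place(np.array([pt]),y,0),f)[0].astype(int);w=sat[u[1]-2:u[1]+3,u[0]-2:u[0]+3];print(u,w.mean().round(),w.std().round(1))
E
```

```text
t 0.2 pos [0.2381 0.5778 0.4044] rot [-3.1409e+00  1.0000e-04  2.7508e+00] grip 0.0856 F [-0.2 -0.9 -0.2]
turn wz total 0.3466 shift total [-2.3261  1.2651  0.5775]
[286.63036232 171.42190438] [350.7264112  262.26656288]
[318 216] 165.0 1.3
[313 168] 128.0 0.6
[323 265] 126.0 1.1
[281 220] 126.0 1.0
[355 212] 127.0 0.7
[257.81430356 188.35897102] [350.54625948 238.20898865]
[302 212] 147.0 0.7
[353 210] 111.0 0.6
[251 216] 112.0 0.5
[300 187] 112.0 0.4
[305 243] 111.0 0.6
```

Request:
carry_out --targets '[[[0,0,0],[0,0,0.0433],0.85],[[0,0,0],[0,0,0.0433],0.85],[[0,0,0],[0,0,0.0433],0.85],[[0,0,0],[0,0,0.0433],0.85],[[0,0,0],[0,0,0.0433],0.85],[[0,0,0],[0,0,0.0433],0.85],[[0,0,0],[0,0,0.0433],0.85],[[0,0,0],[0,0,0.0433],0.85]]' --force 40

```text
clock: 1.2
position: [0.238, 0.5778, 0.4045]
tool_rot: [-3.141, 0.0, 1.658]
force: [0.3, -0.2, -0.9]
grip_width: 0.0725
```

Request:
carry_out --targets '[[[-0.166,0.09,0],[0,0,0],0.85],[[-0.166,0.09,0],[0,0,0],0.85],[[-0.166,0.09,0],[0,0,0],0.85],[[-0.166,0.09,0],[0,0,0],0.85],[[-0.166,0.09,0],[0,0,0],0.85],[[-0.166,0.09,0],[0,0,0],0.85],[[-0.166,0.09,0],[0,0,0],0.85],[[-0.166,0.09,0],[0,0,0],0.85]]'

```text
clock: 2.2
position: [0.4484, 0.2624, 0.4047]
tool_rot: [3.141, -0.0, 1.663]
force: [0.8, -0.3, 0.1]
grip_width: 0.0727
```

Request:
carry_out --targets '[[[-0.166,0.09,0],[0,0,0],0.85],[[-0.166,0.09,0],[0,0,0],0.85],[[-0.166,0.09,0],[0,0,0],0.85],[[-0.166,0.09,0],[0,0,0],0.85],[[-0.166,0.09,0],[0,0,0],0.85],[[-0.166,0.09,0],[0,0,0],0.85],[[0,0,0],[0,0,0],0.85]]'

```text
clock: 3.08
position: [0.606, 0.0246, 0.4044]
tool_rot: [3.142, 0.002, 1.658]
force: [-0.9, 0.4, -0.3]
grip_width: 0.0729
```

```bash
sed -i "s|np.clip((sat-128)/38,0,1) if name=='tray'|np.clip((sat-(115 if f['cam_to_world'][1,3]<-.4 else 128))/32,0,1) if name=='tray'|" fit.py
python3 - <<'E'
from fit import *
import pickle
from plan import plan
t,s=pickle.load(open('f0.pkl','rb'))
y=np.array([.522,.0155,.092])
for fs in([t],[s],[t,s]):print(fit('tray',y,0,fs))
plan(.606,.0275,.26,1.662)
E
```

```text
(array([0.52211451, 0.01547723, 0.09193316]), np.float64(86.96973127823432))
(array([0.52123897, 0.01573585, 0.09407113]), np.float64(368.6252035425077))
(array([0.52181811, 0.01552763, 0.09101028]), np.float64(458.8747868007497))
t 3.08 pos [0.606  0.0246 0.4044] rot [3.1415e+00 1.7000e-03 1.6578e+00] grip 0.0729 F [-0.9  0.4 -0.3]
turn wz total -0.0013 shift total [0.0114 0.0012 0.5777]
```

Request:
carry_out --targets '[[[0.011,0.001,0.1],[0,0,0],0.85],[[0,0,0.15],[0,0,0],0.85],[[0,0,0.15],[0,0,0],0.85],[[0,0,0.15],[0,0,0],0.85],[[0,0,0.12],[0,0,0],0.85],[[0,0,0.1],[0,0,0],0.85],[[0,0,0.05],[0,0,0],0.85],[[0,0,0.034],[0,0,0],0.85]]'

```text
clock: 4.08
position: [0.605, 0.0312, 0.191]
tool_rot: [3.142, -0.0, 1.663]
force: [0.3, -0.1, -0.1]
grip_width: 0.0727
```

Request:
carry_out --targets '[[[0,0,0],[0,0,0],0.45],[[0,0,0],[0,0,0],0.45],[[0,0,0],[0,0,0],0.45],[[0,0,0],[0,0,0],0.45],[[0,0,0],[0,0,0],0.45],[[0,0,0],[0,0,0],0.45]]'

```text
clock: 4.82
position: [0.6053, 0.0309, 0.192]
tool_rot: [3.14, -0.0, 1.662]
force: [-1.9, -0.1, 7.9]
grip_width: 0.0486
```

Request:
carry_out --targets '[[[0,0,-0.05],[0,0,0],0.45],[[0,0,-0.08],[0,0,0],0.45],[[0,0,-0.08],[0,0,0],0.45],[[0,0,-0.08],[0,0,0],0.45],[[0,0,-0.07],[0,0,0],0.45],[[0,0,0],[0,0,0],0.45]]'

```text
clock: 5.58
position: [0.6053, 0.031, 0.2828]
tool_rot: [3.139, -0.0, 1.663]
force: [0.9, 0.1, -0.6]
grip_width: 0.0486
```

Run:
```python
from fit import *
from workcell import imaging
from plan import plan
import cv2
plan(.4376,.0604,.28)
s=imaging.grab_frame('side');t=imaging.grab_frame('top')
print(fit('ring',np.array([.605,.0275,0]),.09,[s]))
a=cv2.resize(s["pixels"][100:260,230:400,::-1],None,fx=2.3,fy=2.3);b=cv2.resize(t["pixels"][140:270,260:390,::-1],(368,368))
cv2.imwrite('pics/ring1.png',np.hstack([a[:368],b]))
```

```text
t 5.58 pos [0.6053 0.031  0.2828] rot [ 3.1394e+00 -2.0000e-04  1.6626e+00] grip 0.0486 F [ 0.9  0.1 -0.6]
turn wz total -0.0 shift total [ 0.1787 -0.6571  0.0112]
(array([0.60542426, 0.03773751]), np.float64(175.44791741637832))
```

View pics/ring1.png

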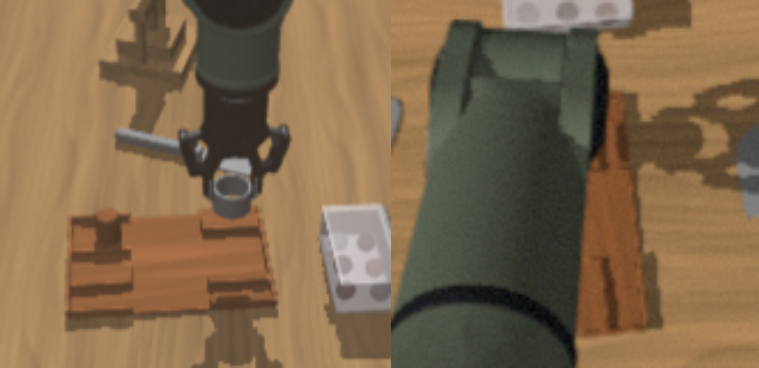

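The side view shows the ring held upright at about (232,190) in the crop, clear of the tray. The arm blocks the top camera. I'll move it above the post.

Request:
carry_out --targets '[[[0.0314,-0.11,0],[0,0,0],0.45],[[0.0314,-0.11,0],[0,0,0],0.45],[[0.0314,-0.11,0],[0,0,0],0.45],[[0.0314,-0.11,0],[0,0,0],0.45],[[0.0314,-0.11,0],[0,0,0],0.45],[[0.0314,-0.109,0.05],[0,0,0],0.45],[[0,0,0.081],[0,0,0],0.45],[[0,0,0],[0,0,0],0.45]]'

```text
clock: 6.68
position: [0.4362, 0.0626, 0.2474]
tool_rot: [-3.139, 0.001, 1.663]
force: [-0.4, -0.2, 0.3]
grip_width: 0.0485
```

Run:
```python
from fit import *
from workcell import imaging
from plan import plan
import cv2,pickle
plan(.437,.0628,.25)
s=imaging.grab_frame('side');pickle.dump(s,open('s2.pkl','wb'))
x0,y0,k=240,140,7
im=cv2.resize(s["pixels"][y0:y0+80,x0:x0+100,::-1],None,fx=k,fy=k,interpolation=cv2.INTER_CUBIC)
def draw(P,col):
    q=((proj(P,s)-[x0,y0]+.5)*k).astype(int);cv2.polylines(im,[q],True,col,1)
from workcell import bot
p=bot.observe()["position"];zb=p[2]-.185
for z in(0,.035):draw(place(np.c_[circ(25),0*a]/1e3,[p[0],p[1],0],zb+z),(0,255,0))
Y=[.5221,.0155,.092]
for r,z in((14,.048),(18,.043),(18,.006)):draw(place(np.c_[circ(r,-80,52.5),0*a+z*1e3]/1e3,Y,0),(255,255,0))
for z in(.006,.016):draw(place(np.array([[-137,-89],[-50,-89],[-50,89],[-137,89]])@np.eye(2,3)/1e3+[0,0,z],Y,0),(0,0,255))
cv2.imwrite('pics/ring2.png',im)
```

```text
t 6.67 pos [0.4362 0.0626 0.2474] rot [-3.1389e+00  6.0000e-04  1.6625e+00] grip 0.0485 F [-0.4 -0.2  0.3]
turn wz total -0.0 shift total [ 0.0004  0.0034 -0.0105]
```

View pics/ring2.png

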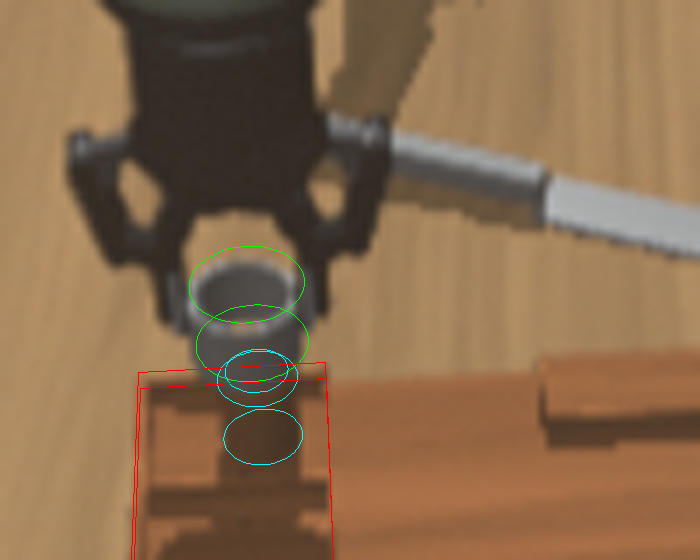

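The ring is upright and about 10 mm above the post. In the overlay its x matches to within 1–2 mm. The ring and the tray both sit a few pixels below the overlay, which fits the roughly 2 mm y offset between the cameras plus the ring being off centre in the pads. I'll nudge x and lower slowly.

Request:
carry_out --targets '[[[0,0.005,0.02],[0,0,0],0.45],[[0,0,0.025],[0,0,0],0.45],[[0,0,0.025],[0,0,0],0.45],[[0,0,0.025],[0,0,0],0.45],[[0,0,0.025],[0,0,0],0.45],[[0,0,0],[0,0,0],0.45]]'

```text
clock: 7.48
position: [0.4378, 0.0628, 0.218]
tool_rot: [-3.141, 0.0, 1.662]
force: [0.3, 0.2, 0.1]
grip_width: 0.0485
```

Request:
carry_out --targets '[[[0,0,0.025],[0,0,0],0.45],[[0,0,0.025],[0,0,0],0.45],[[0,0,0.025],[0,0,0],0.45],[[0,0,0.02],[0,0,0],0.45],[[0,0,0.007],[0,0,0],0.45],[[0,0,0],[0,0,0],0.45]]'

```text
clock: 8.22
position: [0.4378, 0.0628, 0.1929]
tool_rot: [-3.141, 0.0, 1.662]
force: [-0.2, 0.5, -0.5]
grip_width: 0.0484
```

Request:
carry_out --targets '[[[0,0,0],[0,0,0],0.8],[[0,0,0],[0,0,0],0.8],[[0,0,0],[0,0,0],0.8],[[0,0,-0.03],[0,0,0],0.8],[[0,0,-0.1],[0,0,0],0.8],[[0,0,-0.14],[0,0,0],0.8],[[0,0,-0.14],[0,0,0],0.8],[[0,0,-0.14],[0,0,0],0.8]]'

```text
clock: 9.22
position: [0.4376, 0.0627, 0.3321]
tool_rot: [3.141, -0.0, 1.662]
force: [0.4, 0.1, 0.5]
grip_width: 0.068
```

Request:
carry_out --targets '[[[0,0,0],[0,0,0.048],0.6],[[0,0,0],[0,0,0.048],0.6],[[0,0,0],[0,0,0.048],0.6],[[0,0,0],[0,0,0.048],0.6],[[0,0,0],[0,0,0.048],0.6],[[0,0,0],[0,0,0.048],0.6],[[0,0,0],[0,0,0.048],0.6],[[0,0,0],[0,0,0.048],0.6]]'

```text
clock: 10.22
position: [0.4377, 0.0628, 0.3309]
tool_rot: [-3.141, -0.0, 0.451]
force: [-0.0, 0.5, -0.3]
grip_width: 0.0514
```

Request:
carry_out --targets '[[[0,0,0],[0,0,0.048],0.6],[[0,0,0],[0,0,0.0465],0.6],[[0,0,0],[0,0,0],0.6]]'

```text
clock: 10.6
position: [0.4377, 0.063, 0.3307]
tool_rot: [-3.141, 0.0, 0.16]
force: [1.0, 0.7, 0.7]
grip_width: 0.0515
```

Run:
```python
from plan import plan
plan(.490,-.2464,.28,.159)
```

```text
t 10.6 pos [0.4377 0.063  0.3307] rot [-3.1415e+00  1.0000e-04  1.6020e-01] grip 0.0515 F [1.  0.7 0.7]
turn wz total 0.0004 shift total [0.0106 1.2552 0.2027]
```

Request:
carry_out --targets '[[[0.0015,0.18,0.02],[0,0,0],0.6],[[0.0015,0.18,0.02],[0,0,0],0.6],[[0.0015,0.18,0.03],[0,0,0],0.6],[[0.0015,0.18,0.03],[0,0,0],0.6],[[0.0015,0.18,0.03],[0,0,0],0.6],[[0.0015,0.18,0.03],[0,0,0],0.6],[[0.0016,0.175,0.043],[0,0,0],0.6],[[0,0,0],[0,0,0],0.6]]'

```text
clock: 11.6
position: [0.4895, -0.2496, 0.2795]
tool_rot: [3.141, 0.0, 0.159]
force: [0.1, 0.1, -0.7]
grip_width: 0.0512
```

Run:
```python
from plan import plan
from fit import *
from workcell import imaging
import cv2,pickle
plan(.490,-.2464,.178,.159)
t=imaging.grab_frame('top');s=imaging.grab_frame('side');pickle.dump((t,s),open('f3.pkl','wb'))
for fs in([t],[s]):print('ring',fit('ring',np.array([.4376,.060,0]),.006,fs))
a=cv2.resize(s["pixels"][170:330,240:400,::-1],(600,600),interpolation=cv2.INTER_CUBIC)
cv2.imwrite('pics/l1.png',a)
```

```text
t 11.6 pos [ 0.4895 -0.2496  0.2795] rot [3.1406e+00 5.0000e-04 1.5890e-01] grip 0.0512 F [ 0.1  0.1 -0.7]
turn wz total -0.0 shift total [ 0.0038 -0.0124  0.4059]
ring (array([0.43714554, 0.06076624]), np.float64(7.56817820069204))
ring (array([0.4422326 , 0.05387785]), np.float64(447.68276662821995))
```

View pics/l1.png

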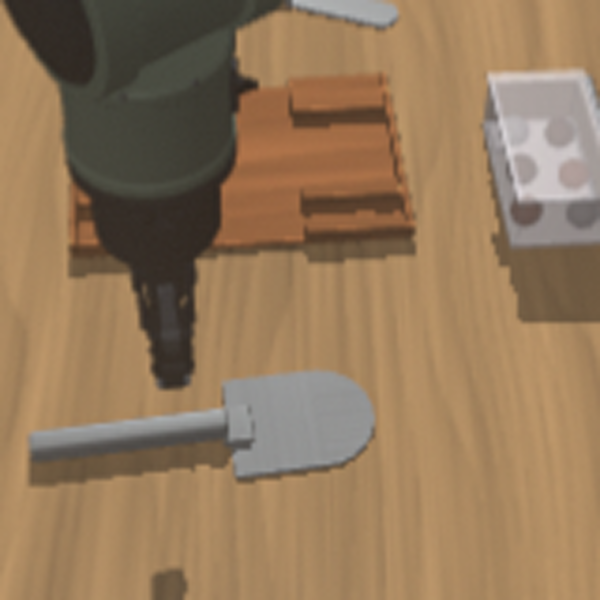

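The top-camera fit puts the ring at (0.437, 0.061), within 1 mm of the post axis. The gripper is over the lifter's handle at about (170,380) in the crop and lined up with it. Lowering to grip.

Request:
carry_out --targets '[[[0.004,-0.012,0.06],[0,0,0],0.6],[[0,0,0.09],[0,0,0],0.6],[[0,0,0.09],[0,0,0],0.6],[[0,0,0.07],[0,0,0],0.6],[[0,0,0.05],[0,0,0],0.6],[[0,0,0.03],[0,0,0],0.6],[[0,0,0.016],[0,0,0],0.6],[[0,0,0],[0,0,0],0.6]]'

```text
clock: 12.7
position: [0.4908, -0.2435, 0.1783]
tool_rot: [3.141, -0.0, 0.159]
force: [-0.3, 0.0, 0.3]
grip_width: 0.0518
```

Request:
carry_out --targets '[[[0,0,0],[0,0,0],0.3],[[0,0,0],[0,0,0],0.3],[[0,0,0],[0,0,0],0.08],[[0,0,0],[0,0,0],0.08],[[0,0,0],[0,0,0],0.08],[[0,0,0],[0,0,0],0.08],[[0,0,0],[0,0,0],0.08]]' --force 80

```text
clock: 13.58
position: [0.4908, -0.2436, 0.1788]
tool_rot: [3.141, -0.001, 0.159]
force: [-2.5, 1.4, 11.3]
grip_width: 0.0161
```

Request:
carry_out --targets '[[[0,0,-0.02],[0,0,0],0.08],[[0,0,-0.05],[0,0,0],0.08],[[0,0,-0.08],[0,0,0],0.08],[[0,0,-0.08],[0,0,0],0.08],[[0,0,-0.08],[0,0,0],0.08],[[0,0,-0.05],[0,0,0.0213],0.08],[[0,0,0],[0,0,0],0.08],[[0,0,0],[0,0,0],0.08]]'

```text
clock: 14.58
position: [0.4907, -0.2432, 0.2683]
tool_rot: [-3.142, -0.0, 0.094]
force: [-0.4, -1.0, -1.9]
grip_width: 0.016
```

```bash
python3 - <<'E'
import re
s=open('fit.py').read()
s=s.replace("def fit(name,p0,z,frames):","def fit(name,p0,z,frames,win=None):")
s=s.replace("        D.append(","""        if win is not None:
            m=np.zeros(obs.shape,np.uint8);q=cv2.convexHull((proj(place(win,p0,z),f)-lo).astype(np.float32));cv2.fillConvexPoly(m,np.round(q).astype(np.int32),1);obs[m==0]=np.nan
        D.append(""")
open('fit.py','w').write(s)
E
python3 - <<'E'
from plan import plan
from fit import *
from workcell import imaging,bot
import cv2,pickle
plan(.5055,.0170,.27,.092)
b=bot.observe();p=b["position"];w=b["tool_rot"][2]
t=imaging.grab_frame('top');s=imaging.grab_frame('side');pickle.dump((t,s),open('f4.pkl','wb'))
z=p[2]-.1788
g=np.array([p[0]+.0139*np.cos(w),p[1]+.0139*np.sin(w),w]);print('pred',g.round(4),z)
W=box(26,150,-60,60,0,3)
for fs in([t],[s]):
  for zz in(z-.004,z,z+.004):
    q,c=fit('lifter',g,zz,fs,W);print(np.round(q,4),round(c,1))
im=np.hstack([cv2.resize(f["pixels"][v:v+100,u:u+100,::-1],(400,400),interpolation=cv2.INTER_CUBIC) for f,u,v in((t,345,150),(s,230,190))])
cv2.imwrite('pics/l2.png',im)
E
```

```text
t 14.57 pos [ 0.4907 -0.2432  0.2683] rot [-3.1415 -0.      0.094 ] grip 0.016 F [-0.4 -1.  -1.9]
turn wz total 0.0006 shift total [ 0.1545 -1.0309 -0.0069]
pred [ 0.5046 -0.2419  0.094 ] 0.08948023787215412
[ 0.5038 -0.2427  0.0998] 35.9
[ 0.5036 -0.2425  0.1087] 36.3
[ 0.503  -0.2419  0.1102] 43.9
[ 0.5039 -0.2399  0.0765] 0.9
[ 0.5036 -0.2431  0.0821] 1.3
[ 0.5032 -0.2456  0.077 ] 1.8
```

View pics/l2.png

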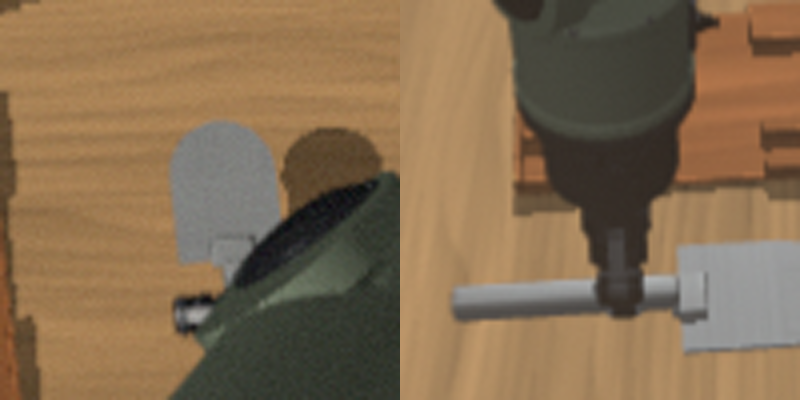

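The lifter hangs level in both views, and both camera fits agree with the robot's own pose to about 1 mm. Moving it over its bed.

Request:
carry_out --targets '[[[0.022,-0.13,0],[0,0,0.0006],0.08],[[0.022,-0.15,0],[0,0,0],0.08],[[0.022,-0.15,0],[0,0,0],0.08],[[0.022,-0.15,0],[0,0,0],0.08],[[0.022,-0.15,0],[0,0,0],0.08],[[0.022,-0.15,0],[0,0,0],0.08],[[0.023,-0.151,0.05],[0,0,0],0.08],[[0,0,0.09],[0,0,0],0.08]]'

```text
clock: 15.68
position: [0.5063, 0.0199, 0.2326]
tool_rot: [-3.141, -0.0, 0.096]
force: [0.1, 0.1, -1.9]
grip_width: 0.0155
```

Request:
carry_out --targets '[[[0,0,0],[0,0,0],0.08],[[0,0,0],[0,0,0],0.08],[[0,0,0],[0,0,0],0.08]]'

```text
clock: 16.05
position: [0.5062, 0.0163, 0.2339]
tool_rot: [3.142, -0.001, 0.09]
force: [0.3, 0.0, -0.4]
grip_width: 0.0155
```

Run:
```python
from plan import plan
from fit import *
from workcell import imaging,bot
import cv2,pickle
t=imaging.grab_frame('top');s=imaging.grab_frame('side')
plan(.506,.0175,.1848,.092)
b=bot.observe();p=b["position"];w=b["tool_rot"][2]
z=p[2]-.1788
g=np.array([p[0]+.0134*np.cos(w),p[1]+.0134*np.sin(w),w]);print('pred',g.round(4),z)
ims=[]
Y=[.5221,.0155,.092]
for f,u,v,h,k in((t,265,150,130,4),(s,240,150,110,4)):
    im=cv2.resize(f["pixels"][v:v+110,u:u+h if f is t else u+110,::-1][:, :100],(400,440),interpolation=cv2.INTER_CUBIC)
    def draw(P,c):cv2.polylines(im,[np.round((cv2.convexHull(proj(P,f).astype(np.float32))-[u,v]+.5)*4).astype(int)],True,c,1)
    for m in MODEL['lifter']:draw(place(m,g,z),(0,255,0))
    for x0,x1,y0,y1 in((50,131,-41,47),(-131,-50,-10,16)):draw(place(box(x0,x1,y0,y1,16,16),Y,0),(0,0,255))
    ims.append(im)
cv2.imwrite('pics/l3.png',np.hstack(ims))
```

```text
t 16.15 pos [0.5061 0.0165 0.2337] rot [-3.1415e+00 -7.0000e-04  9.0000e-02] grip 0.0157 F [ 0.2 -0.3 -1.3]
turn wz total -0.0006 shift total [-1.000e-04 -4.000e-03  1.956e-01]
pred [0.5195 0.0177 0.09  ] 0.05490920527568696
```

View pics/l3.png

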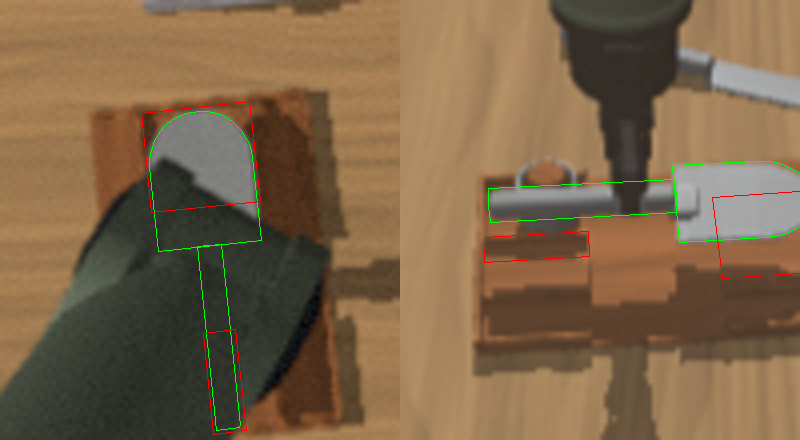

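The overlays put the lifter centred over its bay and channel in both views, and the ring is on the post with room to spare. Lowering slowly.

Request:
carry_out --targets '[[[0,-0.004,0.02],[0,0,0],0.08],[[0,0,0.03],[0,0,0],0.08],[[0,0,0.03],[0,0,0],0.08],[[0,0,0.03],[0,0,0],0.08],[[0,0,0.03],[0,0,0],0.08],[[0,0,0.02],[0,0,0],0.08],[[0,0,0],[0,0,0],0.08]]'

```text
clock: 17.02
position: [0.5058, 0.0177, 0.1929]
tool_rot: [3.142, 0.0, 0.09]
force: [-0.1, 0.5, -1.7]
grip_width: 0.0156
```

Request:
carry_out --targets '[[[0,0,0.016],[0,0,0],0.08],[[0,0,0.01],[0,0,0],0.08],[[0,0,0.007],[0,0,0],0.08],[[0,0,0.003],[0,0,0],0.08],[[0,0,0],[0,0,0],0.08]]'

```text
clock: 17.65
position: [0.5059, 0.0177, 0.1848]
tool_rot: [-3.141, -0.0, 0.09]
force: [-5.1, 0.1, 17.4]
grip_width: 0.0155
```

Request:
carry_out --targets '[[[0,0,0],[0,0,0],0.3],[[0,0,0],[0,0,0],0.5],[[0,0,0],[0,0,0],0.5],[[0,0,-0.03],[0,0,0],0.5],[[0,0,-0.1],[0,0,0],0.5],[[0,0,-0.15],[0,0,0],0.5],[[0,0,-0.15],[0,0,0],0.5],[[0,0,-0.07],[0,0,0],0.5]]'

```text
clock: 18.65
position: [0.506, 0.0178, 0.3111]
tool_rot: [-3.141, -0.002, 0.09]
force: [0.5, 0.9, -0.3]
grip_width: 0.0425
```

Request:
carry_out --targets '[[[0,0,0],[0,0,-0.051],0.6],[[0,0,0],[0,0,-0.051],0.6],[[0,0,0],[0,0,-0.051],0.6],[[0,0,0],[0,0,-0.051],0.6],[[0,0,0],[0,0,-0.051],0.6],[[0,0,0],[0,0,-0.051],0.6],[[0,0,0],[0,0,-0.051],0.6],[[0,0,0],[0,0,-0.051],0.6]]'

```text
clock: 19.65
position: [0.5057, 0.0178, 0.309]
tool_rot: [-3.141, 0.0, 1.378]
force: [0.3, -0.0, 0.3]
grip_width: 0.051
```

Request:
carry_out --targets '[[[0,0,0],[0,0,-0.051],0.6],[[0,0,0],[0,0,-0.051],0.6],[[0,0,0],[0,0,-0.051],0.6],[[0,0,0],[0,0,-0.051],0.6],[[0,0,0],[0,0,-0.051],0.6],[[0,0,0],[0,0,-0.051],0.6],[[0,0,0],[0,0,-0.051],0.6],[[0,0,0],[0,0,-0.051],0.6]]'

```text
clock: 20.65
position: [0.5057, 0.0178, 0.309]
tool_rot: [-3.141, -0.0, 2.659]
force: [-0.3, -0.2, -0.2]
grip_width: 0.0514
```

Request:
carry_out --targets '[[[0,0,0],[0,0,-0.049],0.6],[[0,0,0],[0,0,0],0.6],[[0,0,0],[0,0,0],0.6]]'

```text
clock: 21.02
position: [0.5058, 0.0177, 0.3091]
tool_rot: [-3.141, -0.0, 2.804]
force: [0.7, 0.3, -0.6]
grip_width: 0.0513
```

Run:
```python
from plan import plan
from fit import *
from workcell import imaging
k=np.array([.5481,.2462,-.3320])
t=imaging.grab_frame('top');s=imaging.grab_frame('side')
print(fit('lifter',np.array([.5193,.0183,.092]),.006,[s],box(26,150,-60,60,0,3)))
for f in([t],[s]):print(fit('knife',k,0,f))
g=k[:2]-.015*np.array([np.cos(k[2]),np.sin(k[2])]);print(g)
plan(*g,.28,k[2]+np.pi)
```

```text
(array([0.51892907, 0.01646273, 0.10834163]), np.float64(6.758211495578624))
(array([ 0.54848444,  0.24638595, -0.33222885]), np.float64(21.019901230296036))
(array([ 0.54815692,  0.24332896, -0.32693722]), np.float64(146.8146575547866))
[0.53391911 0.25108902]
t 21.12 pos [0.5059 0.0179 0.3091] rot [-3.1414e+00 -1.0000e-04  2.8056e+00] grip 0.0516 F [-0.3  0.9  0.1]
turn wz total -0.0013 shift total [0.198  0.9186 0.1166]
```

Request:
carry_out --targets '[[[0.033,0.153,0.01],[0,0,-0.0013],0.6],[[0.033,0.153,0.02],[0,0,0],0.6],[[0.033,0.153,0.02],[0,0,0],0.6],[[0.033,0.153,0.02],[0,0,0],0.6],[[0.033,0.153,0.02],[0,0,0],0.6],[[0.033,0.154,0.027],[0,0,0],0.6],[[0,0,0],[0,0,0],0.6],[[0,0,0],[0,0,0],0.6]]'

```text
clock: 22.12
position: [0.5335, 0.2508, 0.2798]
tool_rot: [-3.141, -0.0, 2.811]
force: [0.5, -0.6, 0.4]
grip_width: 0.051
```

Request:
carry_out --targets '[[[0,0,0.06],[0,0,0],0.6],[[0,0,0.09],[0,0,0],0.6],[[0,0,0.09],[0,0,0],0.6],[[0,0,0.07],[0,0,0],0.6],[[0,0,0.05],[0,0,0],0.6],[[0,0,0.03],[0,0,0],0.6],[[0,0,0.018],[0,0,0],0.6],[[0,0,0],[0,0,0],0.6]]'

```text
clock: 23.12
position: [0.5336, 0.2512, 0.178]
tool_rot: [3.142, 0.0, 2.812]
force: [0.6, 0.3, -0.9]
grip_width: 0.0515
```

Request:
carry_out --targets '[[[0,0,0],[0,0,0],0.3],[[0,0,0],[0,0,0],0.3],[[0,0,0],[0,0,0],0.08],[[0,0,0],[0,0,0],0.08],[[0,0,0],[0,0,0],0.08],[[0,0,0],[0,0,0],0.08],[[0,0,0],[0,0,0],0.08]]' --force 80

```text
clock: 24.0
position: [0.5337, 0.2513, 0.1785]
tool_rot: [3.141, 0.0, 2.812]
force: [-2.9, -0.7, 9.8]
grip_width: 0.0159
```

Request:
carry_out --targets '[[[0,0,-0.02],[0,0,0],0.08],[[0,0,-0.05],[0,0,0],0.08],[[0,0,-0.1],[0,0,0],0.08],[[0,0,-0.1],[0,0,0],0.08],[[0,0,-0.1],[0,0,0],0.08],[[0,0,-0.07],[0,0,0],0.08],[[0,0,0],[0,0,0],0.08],[[0,0,0],[0,0,0],0.08]]'

```text
clock: 25.0
position: [0.5333, 0.2511, 0.2873]
tool_rot: [-3.141, -0.001, 2.812]
force: [0.1, 0.0, -2.8]
grip_width: 0.0154
```

Run:
```python
from plan import plan
from fit import *
from workcell import imaging,bot
t=imaging.grab_frame('top');s=imaging.grab_frame('side')
# knife seat: origin at tray (0,-.065), knife x along tray -x; tool x = -knife x -> yaw .092
Y=[.5221,.0155,.092];o=place(np.array([[0,-.065,0]]),Y,0)[0];tc=o+.015*np.array([np.cos(.092),np.sin(.092),0]);print(o,tc)
plan(tc[0],tc[1],.28,.092)
b=bot.observe();p=b["position"];w=b["tool_rot"][2];z=p[2]-.178
g=np.array([p[0]-.015*np.cos(w),p[1]-.015*np.sin(w),w-np.pi]);print('pred',g.round(4),z)
for f in([t],[s]):print(fit('knife',g,z,f,box(24,150,-40,40,0,3)))
```

```text
[ 0.52807157 -0.04922511  0.        ] [ 0.54300813 -0.04784706  0.        ]
t 25.1 pos [0.5333 0.2511 0.287 ] rot [-3.1405e+00 -1.0000e-03  2.8121e+00] grip 0.0157 F [-0.7 -0.3 -2.2]
turn wz total 0.8658 shift total [-0.0714  1.1943  0.0281]
pred [ 0.5475  0.2462 -0.3295] 0.10901362172309875
(array([ 0.54578824,  0.24666588, -0.32627924]), np.float64(3.530007151095731))
(array([ 0.54664931,  0.24347354, -0.33557617]), np.float64(0.9500731641676277))
```

Request:
carry_out --targets '[[[-0.065,-0.189,0],[0,0,0],0.08],[[-0.065,-0.189,0],[0,0,0],0.08],[[-0.065,-0.189,0],[0,0,0],0.08],[[0,0,0],[0,0,0.051],0.08],[[0,0,0],[0,0,0.051],0.08],[[0,0,0],[0,0,0.051],0.08],[[0,0,0],[0,0,0.051],0.08],[[0,0,0],[0,0,0.051],0.08]]'

```text
clock: 26.1
position: [0.5337, 0.1012, 0.2873]
tool_rot: [-3.14, 0.0, 2.006]
force: [1.0, 0.5, -0.6]
grip_width: 0.0161
```

Request:
carry_out --targets '[[[0,0,0],[0,0,0.051],0.08],[[0,0,0],[0,0,0.051],0.08],[[0,0,0],[0,0,0.051],0.08],[[0,0,0],[0,0,0.051],0.08],[[0,0,0],[0,0,0.051],0.08],[[0,0,0],[0,0,0.051],0.08],[[0,0,0],[0,0,0.051],0.08],[[0,0,0],[0,0,0.051],0.08]]'

```text
clock: 27.1
position: [0.5337, 0.1013, 0.2873]
tool_rot: [-3.142, 0.001, 0.724]
force: [0.7, -0.1, -1.4]
grip_width: 0.0157
```

Request:
carry_out --targets '[[[0,0,0],[0,0,0.051],0.08],[[0,0,0],[0,0,0.051],0.08],[[0,0,0],[0,0,0.051],0.08],[[0,0,0],[0,0,0.05],0.08],[[0,0,0],[0,0,0],0.08],[[0,0,0],[0,0,0],0.08]]'

```text
clock: 27.85
position: [0.5338, 0.1014, 0.2877]
tool_rot: [3.141, 0.0, 0.095]
force: [-0.2, 0.0, -1.5]
grip_width: 0.0157
```

Run:
```python
from plan import plan
plan(.544,-.0478,.235,.092)
```

```text
t 27.85 pos [0.5338 0.1014 0.2877] rot [3.1412e+00 4.0000e-04 9.5200e-02] grip 0.0157 F [-0.2  0.  -1.5]
turn wz total 0.001 shift total [-0.0141  0.5978  0.2106]
```

Request:
carry_out --targets '[[[-0.003,0.11,0],[0,0,0.001],0.08],[[-0.003,0.13,0],[0,0,0],0.08],[[-0.003,0.13,0],[0,0,0],0.08],[[-0.003,0.13,0],[0,0,0],0.08],[[-0.002,0.098,0.06],[0,0,0],0.08],[[0,0,0.15],[0,0,0],0.08],[[0,0,0],[0,0,0],0.08],[[0,0,0],[0,0,0],0.08]]'

```text
clock: 28.85
position: [0.5439, -0.048, 0.2364]
tool_rot: [3.141, -0.001, 0.089]
force: [-1.3, 0.1, -0.6]
grip_width: 0.0155
```

Run:
```python
from plan import plan
from fit import *
from workcell import imaging,bot
import cv2
t=imaging.grab_frame('top');s=imaging.grab_frame('side')
plan(.544,-.0478,.1845,.092)
b=bot.observe();p=b["position"];w=b["tool_rot"][2];z=p[2]-.1785
g=np.array([p[0]-.016*np.cos(w),p[1]-.016*np.sin(w),w+np.pi]);print('pred',g.round(4),z)
ims=[];Y=[.5221,.0155,.092]
for f,u,v in((t,275,165),(s,250,160)):
    im=cv2.resize(f["pixels"][v:v+100,u:u+100,::-1],(400,400),interpolation=cv2.INTER_CUBIC)
    def draw(P,c):cv2.polylines(im,[np.round((cv2.convexHull(proj(P,f).astype(np.float32))-[u,v]+.5)*4).astype(int)],True,c,1)
    for m in MODEL['knife']:draw(place(m,g,z),(0,255,0))
    for x0,x1,y0,y1 in((-131,-50,-85,-45),(50,131,-77,-53)):draw(place(box(x0,x1,y0,y1,16,16),Y,0),(0,0,255))
    ims.append(im)
cv2.imwrite('pics/k3.png',np.hstack(ims))
```

```text
t 28.95 pos [ 0.544  -0.0477  0.2367] rot [ 3.1416e+00 -1.5000e-03  8.9400e-02] grip 0.0158 F [ 0.3  0.3 -1.1]
turn wz total -0.0008 shift total [1.000e-04 3.000e-04 2.086e-01]
pred [ 0.528  -0.0491  3.231 ] 0.058160261299913446
```

View pics/k3.png

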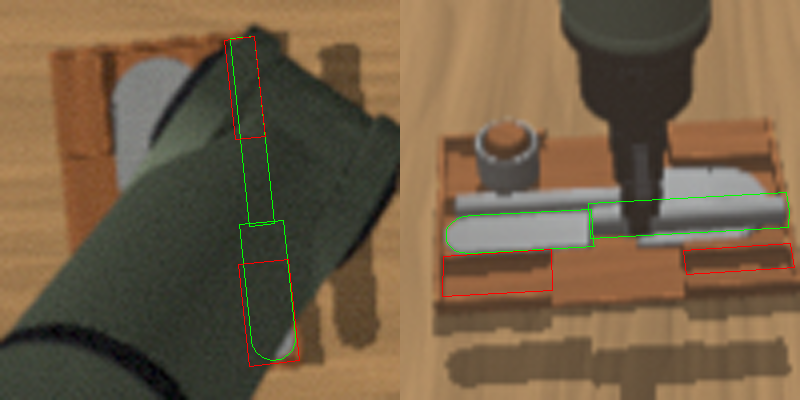

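The knife sits over its bed in both views: blade at the post's end, handle over its channel. The ring and lifter are seated. The blade of the lifter is close to the inner finger, so I'll lower slowly and open only a little.

Request:
carry_out --targets '[[[0,0,0.02],[0,0,-0.0008],0.08],[[0,0,0.03],[0,0,0],0.08],[[0,0,0.03],[0,0,0],0.08],[[0,0,0.03],[0,0,0],0.08],[[0,0,0.03],[0,0,0],0.08],[[0,0,0.02],[0,0,0],0.08],[[0,0,0.01],[0,0,0],0.08],[[0,0,0],[0,0,0],0.08]]'

```text
clock: 29.95
position: [0.5436, -0.048, 0.1929]
tool_rot: [3.142, 0.0, 0.091]
force: [0.1, 0.3, -2.0]
grip_width: 0.0155
```

Request:
carry_out --targets '[[[0,0,0.015],[0,0,0],0.08],[[0,0,0.012],[0,0,0],0.08],[[0,0,0.008],[0,0,0],0.08],[[0,0,0.003],[0,0,0],0.08],[[0,0,0],[0,0,0],0.08]]'

```text
clock: 30.58
position: [0.5435, -0.0481, 0.1845]
tool_rot: [-3.141, -0.0, 0.09]
force: [-8.0, 2.2, 28.5]
grip_width: 0.0155
```

Request:
carry_out --targets '[[[0,0,0],[0,0,0],0.25],[[0,0,0],[0,0,0],0.29],[[0,0,0],[0,0,0],0.29],[[0,0,-0.02],[0,0,0],0.29],[[0,0,-0.05],[0,0,0],0.29],[[0,0,-0.1],[0,0,0],0.29],[[0,0,-0.15],[0,0,0],0.29],[[0,0,-0.15],[0,0,0],0.29]]'

```text
clock: 31.58
position: [0.5434, -0.0481, 0.3029]
tool_rot: [3.141, -0.0, 0.09]
force: [0.5, 1.0, -0.7]
grip_width: 0.0253
```

Request:
carry_out --targets '[[[-0.04,-0.2,-0.1],[0,0,0],0.5],[[-0.04,-0.2,0],[0,0,0],0.5],[[-0.04,-0.2,0],[0,0,0],0.5],[[-0.04,-0.2,0],[0,0,0],0.5],[[-0.04,-0.2,0],[0,0,0],0.5],[[-0.04,-0.2,0],[0,0,0],0.5],[[-0.04,-0.2,0],[0,0,0],0.5],[[0,0,0],[0,0,0],0.5]]'

```text
clock: 32.58
position: [0.4406, 0.2978, 0.3262]
tool_rot: [-3.141, 0.0, 0.097]
force: [1.1, -0.3, -0.1]
grip_width: 0.0426
```

Run:
```python
from plan import plan
from fit import *
from workcell import imaging,bot
import cv2
plan(.5,.3,.3)
t=imaging.grab_frame('top');s=imaging.grab_frame('side')
Y=[.5221,.0155,.092]
def tray(q):
    c,n=np.cos(.092),np.sin(.092);d=np.array(q[:2])-Y[:2];return (np.array([c*d[0]+n*d[1],-n*d[0]+c*d[1]])*1e3).round(1),(q[2]-.092 if len(q)>2 else 0)
for f in([t],[s]):
  for n,p in(('lifter',[.5193,.0183,.092]),('knife',[.528,-.0492,.092+np.pi]),('ring',[.4376,.0604,0])):
    q,c=fit(n,np.array(p),.006,f);print(n,*tray(q),round(c,1))
ims=[cv2.resize(f["pixels"][v:v+100,u:u+100,::-1],(400,400),interpolation=cv2.INTER_CUBIC) for f,u,v in((t,270,167),(s,255,160))]
cv2.imwrite('pics/end.png',np.hstack(ims))
```

```text
t 32.58 pos [0.4406 0.2978 0.3262] rot [-3.1408e+00  4.0000e-04  9.6500e-02] grip 0.0426 F [ 1.1 -0.3 -0.1]
turn wz total -0.0 shift total [0.2372 0.0139 0.1049]
lifter [-2.4  4.3] -0.010050780480923546 264.5
knife [ -1.  -64.3] 3.1433655379235423 138.4
ring [-80.4  52.7] 0 110.2
lifter [-2.6  3.4] -0.022020515312102057 514.7
knife [ -1.3 -65.5] 3.1399885192185413 479.8
ring [-80.    9.6] 0 140.8
```

View pics/end.png

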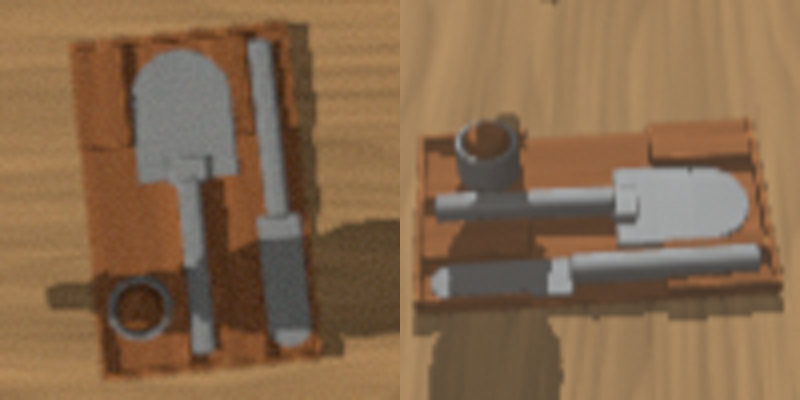

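The final picture shows the ring down over the post, the lifter flat in its bed with its blade away from the post, and the knife flat in its bed with its blade at the post's end. The arm is clear, so I'm handing in.

```bash
python3 -c "
from workcell import job;print(job.job_done())"
```

```text
the job is handed in; nothing more can be done
None
```

The cake set is back in its tray and I handed the job in at about 32.7 s of the 72 s allowed. The hand-in gave no verdict.

I moved the ring onto the post first, then laid the lifter and then the knife in their beds. Both were lowered slowly until the wrist force showed contact with the tray floor (17 N and 28 N).

**Final check (top-camera fit, tray frame, in mm):**

| Item | Measured | Target |
|---|---|---|
| Lifter | (-2.4, 4.3), yaw error about 0.01 rad | (-2.5, 3) |
| Knife | (-1.0, -64.3), yaw error about 0.002 rad | (0, -65) |
| Ring | (-80.4, 52.7) | (-80, 52.5) |

- **Side camera:** it agreed to within about 1.5 mm for the lifter and knife, though its fits were poorer because of shadows. It put the lifter's yaw error at 0.022 rad.
- **Disagreement:** the last side-camera fit of the ring was invalid (y 9.6 mm), most likely because it locked onto the lifter's handle beside the ring. The final picture shows the ring over the post.
- **Height and tilt:** I did not measure these directly at the end. They rest on the contact forces, the tool height at release and the final picture.
- **Bystanders:** I saw no contact force while moving the arm, but I did not re-measure where the tureen, candy box and press stand.
- **Pictures:** I viewed 9 of the 10 allowed.

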